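Hang the lift-off door on the test enclosure and latch it

ROBOT

A 6-joint arm with a two-finger parallel gripper is mounted at the origin on the work surface. World frame = base frame: x ahead of the robot, y to its left, z up, the work surface at z = 0. Lengths are in mm, angles in rad, forces in N, time in s.
With the tool pointing down it reaches from about 275 to 750 mm from the base axis. Payload 10.2 kg.
Tool frame: the origin (TCP) lies midway between the tips of the shut fingers; the grasp point (between the pads) lies 19 mm behind it (ctrl.grasp_offset is the distance from the TCP to the grasp point, in mm); z points along the fingers, y is the line along which they close (so a half turn about z gives the same grasp; the last joint's range is limited). The gripper opens to 85 mm and grips with 20 to 120 N. Pads are 22 mm wide; open, the fingers measure 114 mm over their backs; the gripper's body (76 mm by 85 mm) begins 54 mm behind the grasp point. The pads swing forward as they close: fully open they stand 13 mm farther back than shut.
Start: joints at [1.044, 0.313, 1.498, -0, 1.331, -0.223], TCP at [157.066, 500.961, 231.294] pointing down, gripper open.
Joint ranges: [-2.94, 2.94], [-0.97, 2.17], [0.19, 2.56], [-1.23, 4.37], [0.02, 3.11], [-2.88, 2.88]. Speed limits (rad/s): [2.39, 2.39, 3.01, 3.14, 3.14, 3.14].

INTERFACE

Orientations are given as a unit quaternion [w, x, y, z].
In Python, from rig import ctrl, viewer, models gives the robot as it stands. The module is installed in compiled form; this text tells all that it offers.
- The arm moves only by the shell command python3 -m pendant 'ROWS' [OPENING] [FORCE]. ROWS is text: rows parted by semicolons, each of 4 numbers parted by spaces: the shift along the tool's x, y, z in m, then the turn about the tool's z in rad. In form: x y z yaw; .... A call has 1 to 10 rows; each row shifts and turns the commanded pose from where the row before left it, along the tool's axes as they then stand; what a row does not reach is not made up. A row lasts 1/8 s, in which the tool goes at most 62.5 mm and 10.7 degrees, less where a joint would pass 70% of its speed; a pose out of reach is approached as far as the arm can. A call is refused whole if a number of a shift passes 0.0625 or a number of a turn 0.188, either way. A call with a gripper value outside its range is refused whole. OPENING is the opening, from 0 (shut) to 1 (fully open), set as the call begins (- or left out, the last holds). The fingers move at their own pace and stop on an object; FORCE is the grip in N (left out, the last holds). Time passes only in rows, so rows that do not move let the fingers close. It gives the time, the measured TCP pose, the force, the opening and the grip force at its end, in the units of the state.
- ctrl.sense(): the state, without advancing time (a new reading comes with each control period).
- viewer.capture(name): name is "scene" or "side" or "wrist"; returns a dict with "color" (384x512x3 uint8, red, green, blue), "vertical_fov" (degrees; the focal length in pixels is half the picture's height over the tangent of half this angle, whatever the lens; pixels are square), "cx", "cy" (the principal point, pixels), "dist" ([k1, k2, p1, p2, k3] as OpenCV has them; the pictures are not rectified), "pose" (4x4, takes a point from camera to world coordinates). Camera axes: x right, y down, z forward; pixel columns grow to the right and rows downward; lengths in mm; the calibration is good to about 2 mm. A picture is of the moment at which its call begins. There is no depth.
- ctrl.finish_job(): hands the job in; it is judged then, once.
Trained networks look in the newest picture that a camera, given by its name, has taken for a name from the list of things; names that differ only in an ending like _2 or _b are one class to them, and where a whole thing is asked for, a point or a joint stands for the part that bears it (a point fixed in the world has none). Each returns a list of dicts, best first, with "p" (0 to 1); they miss things now and then, are a little off and sometimes report something else, mostly with a low value. They report only what shows in the picture. A call takes as long as a camera call.
- models.boxes_of(camera, query): "at" ([x, y, z] in mm, in world coordinates, good to about 4 mm: the middle of the surface that is visible of it).
The state is a dict: "time_s": time; "joints": joint angles; "dq": joint speeds; "tau": joint torques, N m; "eef_pos": TCP position; "ee_rot": TCP orientation; "force": force on the tool from outside, world axes, zero at the start; "wrist_torque": the same for the moment, N m; "grip_width": opening from 0.0 (shut) to 1.0 (fully open); "grip_force": force on a finger pad.
Only numpy, scipy, OpenCV 4.12 (cv2) and the standard library are available. Lean on these libraries where they do the work, as an engineer would, in place of code of your own. Each camera call takes 0.05 s, during which the arm holds its last target. There are 200 camera calls.

TASK

Take the yellow lift-off door out of its wooden stand and hang it on the grey test enclosure: with the door standing well open, lower both of its hinge knuckles fully down onto the two upright hinge pins. Then swing it shut so that its free edge pushes the orange spring catch aside and the door is held behind the catch. Leave the multimeter, the screwdriver and the socket box where they are, and never let the door topple over.

Things in the scene. Friction and masses are not known exactly. Their poses are not given: they have to be found in the camera images.
- door: Loose yellow door, upright in the stand's slot at the start; 147 mm wide (x), 8 mm thick (y), panel 140 mm high (z), about 0.35 kg, both faces alike. Origin on the panel's underside; x points from the hinge side to the free edge, z up; panel spans x = -72 to 75 mm, y = -4 to 4 mm. Centre of mass near x = 0, z = 79 mm. Hung, its underside is 25 mm over the bench.
- door_grip (a point): Middle of the black grip rail along the door's top, at (0, 0, 144) mm in the door's frame, axes as the door's. Rail 12 mm thick (y), 100 mm long (x), 22 mm high; its top, z = 155 mm, is the door's top.
- knuckle_low (a point): Centre of the lower end of the door's lower hinge knuckle, at (-86, 0, 20) mm in the door's frame, axes as the door's. Steel tube open at both ends: outer diameter 21, bore 13, height 22 mm.
- knuckle_high (a point): Centre of the lower end of the door's upper hinge knuckle, a tube of the same size, at (-86, 0, 110) mm in the door's frame, axes as the door's.
- door_edge (a point): Middle of the door's free edge (a steel strip, 8 mm wide), at (75, 0, 70) mm in the door's frame, axes as the door's.
- stand: Fixed brown wooden stand, base 100 x 90 x 12 mm, with two 12 mm walls along its x, 42 mm over the bench, leaving a slot 11 mm wide and 30 mm deep for the door's lower edge. Origin at the centre of its underside. The door's x starts along the stand's x, its underside 12 mm over the bench; the knuckles overhang the stand.
- enclosure: Fixed grey open-topped box, 135 mm deep (x), 200 mm wide (y), 130 mm high; origin at the centre of its underside, open front towards its -x. Hinge line upright at x = -85, y = -85 mm. The shut door runs from there along +y at x = -85 mm; 90 degrees open it points to -x. It swings freely and stays about where it is left. Over z = 135 mm only the upper pin stands up.
- pin_low (a point): Foot of the lower steel hinge pin, on top of its aluminium bracket, at (-85, -85, 45) mm in the enclosure's frame, axes as the enclosure's. Pin upright, diameter 10, 26 mm tall, its top 8 mm tapering to 3 mm diameter. The knuckle's lower end rests here when fully down.
- pin_high (a point): Foot of the upper hinge pin, of the same size, at (-85, -85, 135) mm in the enclosure's frame, axes as the enclosure's. Its bracket, like the lower one, is 10 mm thick and 21 mm wide round the pin: the lower knuckle comes in sideways beneath it, with the door 26 to 58 mm above its hung height. Both pins are greased (friction 0.15).
- catch (a joint): Travel (m) of the orange spring catch: 0 when out, up to 0.014 pushed aside, towards the enclosure's +y. Spring force 2.2 N when out, plus 180 N/m. The shutting door's free edge pushes it about 5 mm aside, which takes about 3 N there (the nose is slippery, friction 0.15); it then springs back out.
- catch_nose (a point): Tip of the catch's nose (40 mm tall), at (-94, 71, 100) mm in the enclosure's frame when out, axes as the enclosure's. In front (-x) a 30 degree ramp, behind a steep face that holds the shut door; it overlaps the door's edge by 5 mm. Its black housing spans x = -118 to -72, y = 88 to 114, z = 72 to 128 mm.
- stop (a point): Middle of the face of the aluminium stop post that halts the shut door, at (-78, 80, 65) mm in the enclosure's frame, axes as the enclosure's. Post 36 mm wide, 130 mm high. The door shut at x = -85 mm is 3 mm short of it.
- multimeter: Bystander: orange hand-held multimeter lying on its back, 150 x 78 x 34 mm; origin at the centre of its underside.
- screwdriver: Bystander: screwdriver lying on the bench; origin on its underside.
- socket_box: Bystander: aluminium box with coloured sockets, 90 x 60 x 51 mm; origin at the centre of its underside.

How it is judged:
By the outcome, as a careful person would: the job done as asked, in the order asked, and still so for the second after the job is handed in, with the robot touching nothing.
It also fails if it takes over 61 s, if anything falls off the work surface, if the arm or the gripper's body presses on something with over 40 N, if the wrist force passes 120 N, or if a joint passes its speed limit or range.

## Working session

There is one attempt and no reset: what is moved stays moved. The work goes in short steps, Python scripts to look and compute and a shell command to move; the robot and the scene stay as the last step left them, time stands still between calls to the robot, and variables do not carry over. Pictures are saved under pics/ and viewed, at most 13 in all, crops included, and the job is handed in when it is done.

```bash
mkdir -p pics; cat > h.py <<'E'
import numpy as np, cv2
from rig import ctrl, viewer, models
def cap(n):
    d=viewer.capture(n); h=d["color"].shape[0]
    f=h/2/np.tan(np.radians(d["vertical_fov"])/2)
    d["K"]=np.array([[f,0,d["cx"]],[0,f,d["cy"]],[0,0,1]]); d["dist"]=np.array(d["dist"],float); d["pose"]=np.array(d["pose"]); return d
def proj(d,P):
    T=np.linalg.inv(d["pose"]); r,_=cv2.Rodrigues(T[:3,:3])
    return cv2.projectPoints(np.array(P,float).reshape(-1,1,3),r,T[:3,3],d["K"],d["dist"])[0].reshape(-1,2)
def ray(d,uv):
    p=cv2.undistortPoints(np.array([[uv]],float),d["K"],d["dist"]).ravel()
    v=d["pose"][:3,:3]@np.array([p[0],p[1],1]); return d["pose"][:3,3],v/np.linalg.norm(v)
def atz(d,uv,z):
    o,v=ray(d,uv); return o+v*(z-o[2])/v[2]
def tri(obs):
    A=np.zeros((3,3));b=np.zeros(3)
    for d,uv in obs:
        o,v=ray(d,uv);M=np.eye(3)-np.outer(v,v);A+=M;b+=M@o
    return np.linalg.solve(A,b)
def save(d,name,crop=None,s=1):
    im=d["color"][...,::-1]
    if crop: x0,y0,x1,y1=crop; im=im[y0:y1,x0:x1]
    cv2.imwrite("pics/"+name,cv2.resize(im,None,fx=s,fy=s,interpolation=cv2.INTER_CUBIC))
E
python3 - <<'E'
from h import *
ds={n:cap(n) for n in("scene","side","wrist")}
im=np.vstack([np.hstack([ds["scene"]["color"],ds["side"]["color"]]),np.hstack([ds["wrist"]["color"],ds["wrist"]["color"]*0])])
cv2.imwrite("pics/a.png",cv2.resize(im[...,::-1],(800,600),interpolation=cv2.INTER_AREA))
for n in ds:
    print(n,ds[n]["pose"][:3].round(2).tolist())
    for q in["door","door_grip","knuckle_low","knuckle_high","door_edge","stand","enclosure","pin_low","pin_high","catch","catch_nose","stop","multimeter","screwdriver","socket_box"]:
        for r in models.boxes_of(n,q)[:2]:
            if r["p"]>.3: print(n,q,np.round(r["at"],0),round(r["p"],2),proj(ds[n],[r["at"]]).round(0)[0])
s=ctrl.sense();print({k:np.round(v,3) for k,v in s.items()},ctrl.grasp_offset)
E
```

```text
scene [[0.53, 0.62, -0.58, 1156.15], [0.85, -0.38, 0.36, -359.29], [0.01, -0.68, -0.73, 903.58]]
scene door [ 494. -255.  107.] 0.9 [148. 223.]
scene door_grip [ 493. -259.  107.] 0.92 [147. 223.]
scene knuckle_low [ 496. -257.  108.] 0.89 [147. 224.]
scene knuckle_low [ 627. -412.   25.] 0.69 [112. 311.]
scene knuckle_high [ 495. -257.  100.] 0.82 [148. 225.]
scene door_edge [ 496. -257.  106.] 0.57 [148. 224.]
scene stand [ 512. -259.   14.] 0.89 [156. 250.]
scene enclosure [585. 237.  69.] 0.91 [321. 182.]
scene pin_low [589. 235.  67.] 0.75 [322. 184.]
scene pin_high [583. 241.  68.] 0.73 [322. 181.]
scene catch [ 508. -261.   12.] 0.6 [154. 249.]
scene catch [504. 153. 107.] 0.42 [283. 167.]
scene catch_nose [502. 156. 109.] 0.6 [283. 166.]
scene stop [582. 238.  69.] 0.56 [321. 181.]
scene multimeter [372. 346.  34.] 0.88 [306. 139.]
scene screwdriver [ 625. -413.   21.] 0.92 [112. 311.]
scene socket_box [ 624. -415.   23.] 0.71 [111. 311.]
side [[0.72, -0.53, 0.45, -58.14], [-0.69, -0.54, 0.48, -631.87], [-0.01, -0.66, -0.75, 1115.85]]
side door [ 483. -258.  113.] 0.66 [308. 
[... 781 characters left out ...]
.3, 81.84], [0.95, -0.28, -0.09, 524.77], [-0.0, 0.31, -0.95, 374.02]]
wrist multimeter [349. 364.  38.] 0.55 [198. 325.]
wrist screwdriver [348. 362.  35.] 0.43 [196. 323.]
{'time_s': np.float64(2.4), 'joints': array([ 1.044,  0.313,  1.498, -0.   ,  1.331, -0.223]), 'dq': array([ 0.001, -0.001,  0.001, -0.   , -0.001, -0.002]), 'tau': array([ 0.0000e+00, -4.1216e+01, -2.5990e+01, -0.0000e+00,  1.0000e-03,
       -0.0000e+00]), 'eef_pos': array([157.062, 500.969, 231.28 ]), 'ee_rot': array([0.   , 0.151, 0.988, 0.   ]), 'force': array([-0.053, -1.046,  0.453]), 'wrist_torque': array([ 0.064,  0.048, -0.012]), 'grip_force': np.float64(0.0), 'grip_width': np.float64(1.002)} 18.700000000000003
```

View pics/a.png

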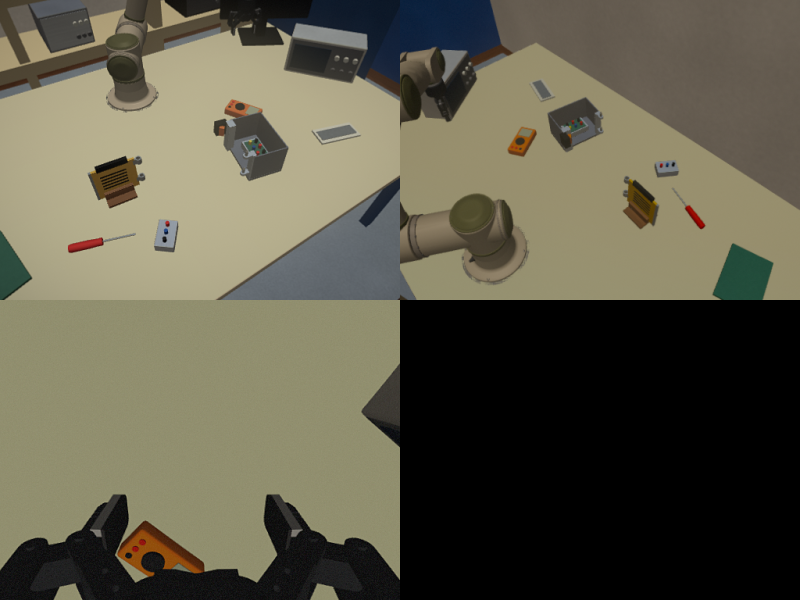

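The scene picture shows the door at about (147,223) and the enclosure at about (321,182), with the catch at (283,167). In the side picture the door is at (309,254) and the enclosure at (227,156). I'll enlarge these areas to pick points.

```bash
python3 - <<'E'
from h import *
import pickle
ds={n:cap(n) for n in("scene","side")}
pickle.dump(ds,open("ds.pkl","wb"))
C=[("scene",(105,190)),("scene",(270,140)),("side",(270,215)),("side",(180,115))]
t=[]
for n,(x,y) in C:
    c=cv2.resize(ds[n]["color"][y:y+75,x:x+100,::-1],(400,300),interpolation=cv2.INTER_CUBIC)
    for i in range(0,400,80): cv2.putText(c,str(x+i//4),(i,9),0,.35,(0,0,255)); cv2.line(c,(i,0),(i,4),(0,0,255))
    for i in range(0,300,60): cv2.putText(c,str(y+i//4),(0,i+4),0,.35,(0,0,255))
    t.append(cv2.convertScaleAbs(c,alpha=1.5))
cv2.imwrite("pics/b.png",np.vstack([np.hstack(t[:2]),np.hstack(t[2:])]))
E
```

```text
(no output)
```

View pics/b.png

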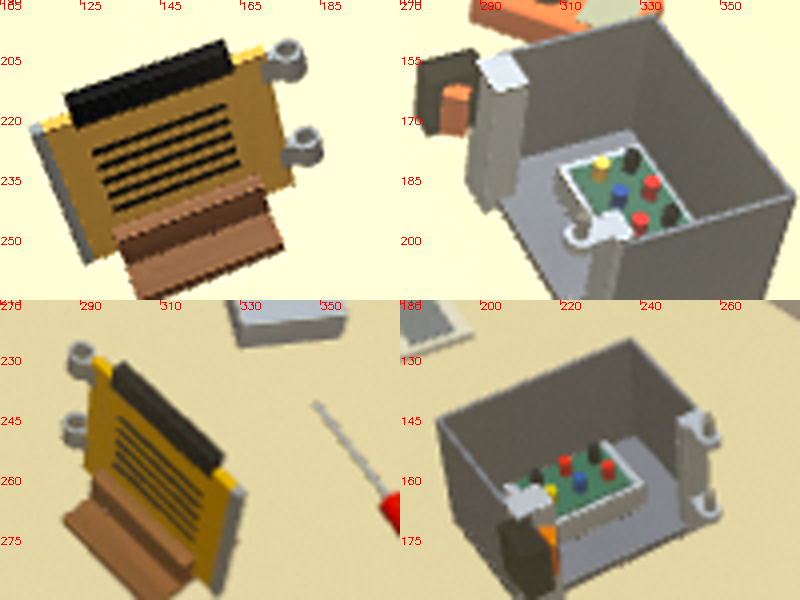

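The enlarged tiles show the knuckle rings, the door's free edge strip, the back rim corners of the box and the pin tips clearly. I'll fit poses to those points.

```bash
cat > fit.py <<'E'
from h import *
import pickle
from scipy.optimize import least_squares
ds=pickle.load(open("ds.pkl","rb"))
O={"s0":("scene",(105,190)),"s1":("scene",(270,140)),"d0":("side",(270,215)),"d1":("side",(180,115))}
def W(p,q): # p x,y,z,yaw
    c,s=np.cos(p[3]),np.sin(p[3]); q=np.array(q,float)
    return np.c_[p[0]+c*q[:,0]-s*q[:,1],p[1]+s*q[:,0]+c*q[:,1],p[2]+q[:,2]]
def fit(obs,x0):
    def res(p):
        r=[]
        for k,q,uv in obs:
            n,o=O[k]; r+=list(proj(ds[n],W(p,[q]))[0]-(np.array(o)+np.array(uv)/4-.375))
        return r
    f=min((least_squares(res,x0+[a],loss="soft_l1") for a in np.arange(-3,3.2,.8)),key=lambda f:f.cost)
    print(f.x.round(2),np.degrees(f.x[3]).round(2),"\n",np.array(f.fun).reshape(-1,2).round(1).tolist()); return f.x
if __name__=="__main__":
    D=[("s0",(-86,0,132),(288,46)),("s0",(-86,0,42),(306,134)),("s0",(75,0,140),(37,128)),("s0",(75,0,0),(87,262)),
     ("d0",(-86,0,132),(82,52)),("d0",(-86,0,42),(76,128)),("d0",(75,0,140),(238,192)),("d0",(75,0,0),(218,295))]
    E=[("s1",(67.5,100,130),(255,18)),("s1",(67.5,-100,130),(393,195)),("s1",(-85,-85,161),(180,208)),
     ("d1",(67.5,100,130),(37,120)),("d1",(67.5,-100,130),(230,40)),("d1",(-85,-85,161),(305,112)),("d1",(-85,-85,71),(303,196))]
    d=fit(D,[495,-257,12]); e=fit(E,[585,237,0])
    pickle.dump((d,e),open("fit.pkl","wb"))
    print("grip",W(d,[(0,0,144)]),"pin",W(e,[(-85,-85,135)]))
    ov=[]
    def tile(k,p,pts):
        n,(x,y)=O[k]; c=cv2.convertScaleAbs(cv2.resize(ds[n]["color"][y:y+75,x:x+100,::-1],(400,300),interpolation=cv2.INTER_CUBIC),alpha=1.5)
        for u in proj(ds[n],W(p,pts)): cv2.circle(c,tuple(int(v) for v in ((u-[x,y])*4+1.5)),2,(255,0,255),-1)
        return c
    pd=[(-72,0,140),(75,0,140),(75,0,0),(-72,0,0),(-50,0,155),(50,0,155),(-86,0,132),(-86,0,110),(-86,0,42),(-86,0,20)]
    pe=[(67.5,100,130),(67.5,-100,130),(-67.5,100,130),(-67.5,-100,130),(67.5,100,0),(67.5,-100,0),(-85,-85,161),(-85,-85,135),(-85,-85,45),(-85,-85,71),(-94,71,100),(-78,62,130),(-78,98,130)]
    cv2.imwrite("pics/c.png",np.vstack([np.hstack([tile("s0",d,pd),tile("s1",e,pe)]),np.hstack([tile("d0",d,pd),tile("d1",e,pe)])]))
E
python3 fit.py
```

```text
[ 487.6  -257.44    7.29   -1.65] -94.51 
 [[0.0, 0.5], [0.0, 0.3], [-1.3, 0.9], [-0.5, -0.2], [-1.3, -0.2], [-1.2, -1.7], [0.3, 0.2], [-0.5, -0.3]]
[596.81 242.33  -6.94 -36.34] -2082.39 
 [[-0.3, -0.6], [-0.4, 1.2], [0.4, 0.1], [-0.9, -0.2], [0.3, -0.1], [-0.4, 0.9], [0.5, -1.3]]
grip [[ 487.5991077  -257.44255318  151.28811757]] pin [[661.59109157 141.07582382 128.06042849]]
```

View pics/c.png

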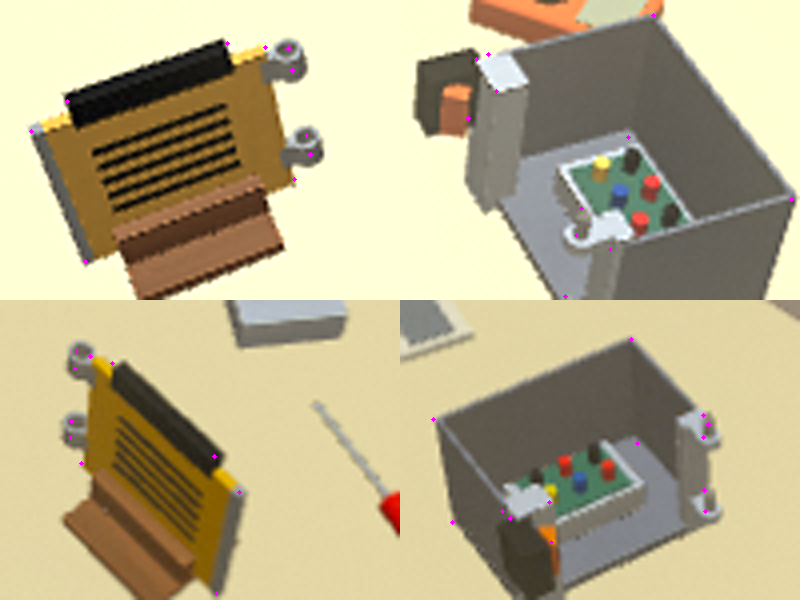

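The overlay fits within about a pixel. The door's x axis is at yaw -94.5°. The enclosure's is at 77.6°, so the 90°-open yaw is -102.4°. Next I'll plan a move over the door.

```bash
cat > plan.py <<'E'
import numpy as np
from rig import ctrl
def th():
    w,x,y,z=ctrl.sense()["ee_rot"]
    return np.arctan2(1-2*(x*x+z*z),2*(x*y-w*z))  # direction of tool y
def rows(P,T,p0=None,t0=None):
    "P list of world TCP, T list of theta(rad); print rows"
    s=ctrl.sense(); p=np.array(s["eef_pos"] if p0 is None else p0,float); t=th() if t0 is None else t0; o=[]
    for q,u in zip(P,T):
        q=np.array(q,float); d=q-p
        x=np.array([-np.sin(t),np.cos(t),0]);y=np.array([np.cos(t),np.sin(t),0])
        o.append(f"{d@x/1e3:.4f} {d@y/1e3:.4f} {-d[2]/1e3:.4f} {-(u-t):.4f}"); p,t=q,u
    for i in range(0,len(o),10): print("; ".join(o[i:i+10]))
def lin(q,u,n,p0=None,t0=None):
    p=np.array(ctrl.sense()["eef_pos"] if p0 is None else p0,float); t=th() if t0 is None else t0
    rows([p+(np.array(q)-p)*k/n for k in range(1,n+1)],[t+(u-t)*k/n for k in range(1,n+1)],p,t)
E
python3 - <<'E'
from plan import *
p=ctrl.sense()["eef_pos"]; t=th(); r0=np.hypot(p[0],p[1]);a0=np.arctan2(p[1],p[0])
g=np.array([487.6,-257.4]); r1=np.hypot(*g);a1=np.arctan2(g[1],g[0]);t1=np.radians(-4.5)
n=18;f=np.arange(1,n+1)/n
A=a0+(a1-a0)*f;R=r0+(r1-r0)*f
rows([[R[i]*np.cos(A[i]),R[i]*np.sin(A[i]),p[2]+(255-p[2])*min(1,f[i]*3)] for i in range(n)],t+(t1-t)*f)
E
```

```text
-0.0512 -0.0010 -0.0040 0.0748; -0.0513 -0.0022 -0.0040 0.0748; -0.0514 -0.0034 -0.0040 0.0748; -0.0514 -0.0045 -0.0040 0.0748; -0.0514 -0.0057 -0.0040 0.0748; -0.0514 -0.0069 -0.0040 0.0748; -0.0514 -0.0081 -0.0000 0.0748; -0.0514 -0.0093 -0.0000 0.0748; -0.0513 -0.0105 -0.0000 0.0748; -0.0512 -0.0117 -0.0000 0.0748
-0.0510 -0.0129 -0.0000 0.0748; -0.0509 -0.0141 -0.0000 0.0748; -0.0507 -0.0153 -0.0000 0.0748; -0.0504 -0.0164 -0.0000 0.0748; -0.0502 -0.0176 -0.0000 0.0748; -0.0499 -0.0188 -0.0000 0.0748; -0.0496 -0.0200 -0.0000 0.0748; -0.0493 -0.0212 -0.0000 0.0748
```

```bash
python3 -m pendant '-0.051 -0.001 -0.004 0.075; -0.051 -0.002 -0.004 0.075; -0.051 -0.0035 -0.004 0.075; -0.051 -0.0045 -0.004 0.075; -0.051 -0.006 -0.004 0.075; -0.051 -0.007 -0.004 0.075; -0.051 -0.008 0 0.075; -0.051 -0.009 0 0.075; -0.051 -0.0105 0 0.075; -0.051 -0.0115 0 0.075' 1
python3 -m pendant '-0.051 -0.013 0 0.075; -0.051 -0.014 0 0.075; -0.051 -0.015 0 0.075; -0.050 -0.0165 0 0.075; -0.050 -0.0175 0 0.075; -0.050 -0.019 0 0.075; -0.0495 -0.020 0 0.075; -0.049 -0.021 0 0.075; 0 0 0 0'
python3 - <<'E'
from h import *; from plan import th; import pickle
d=cap("wrist"); pickle.dump(d,open("w1.pkl","wb"))
print(np.degrees(th()),ctrl.sense()["eef_pos"])
save(d,"d.png",s=1.5)
E
```

```text
time_s: 3.75
eef_pos: [514.4, 156.2, 255.2]
ee_rot: [0.0, 0.504, 0.864, 0.0]
force: [1.3, 0.3, 0.8]
grip_width: 1.0
grip_force: 0.0
time_s: 4.88
eef_pos: [482.3, -257.7, 255.0]
ee_rot: [-0.0, 0.738, 0.675, -0.0]
force: [0.2, -0.1, 0.7]
grip_width: 0.994
grip_force: 0.0
-4.891831569897603 [ 483.1099191  -256.05045421  255.15115007]
```

View pics/d.png

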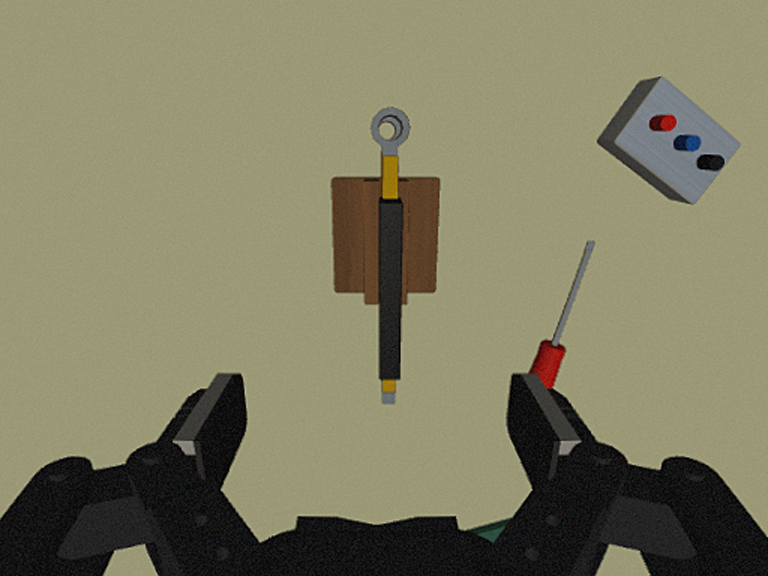

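The wrist view shows the upper knuckle's bore at about (390,128), the rail from (391,199) to (389,379) and the free edge at about (389,398), in the 1.5x picture.

```bash
python3 - <<'E'
from h import *; import pickle
d=pickle.load(open("w1.pkl","rb"))
k=atz(d,np.array([390.3,126.5])/1.5-.2,144); a=atz(d,np.array([391,199])/1.5-.2,167); b=atz(d,np.array([389.5,379])/1.5-.2,167);e=atz(d,np.array([388.7,393])/1.5-.2,152)
print(k,a,b,e,"mid",(a+b)/2,np.linalg.norm(a-b),"dist knuckle-edge",np.linalg.norm((k-e)[:2]),np.degrees(np.arctan2(*(b-a)[1::-1])),np.degrees(np.arctan2(*(e-k)[1::-1])))
print(d["pose"].round(2), proj(d,[[483.1,-256,255]]))
# height of knuckle by stereo with scene/side fits
ds=pickle.load(open("ds.pkl","rb"))
w=(d,np.array([390.3,126.5])/1.5-.2)
for n,p in(("scene",(105+288/4-.4,190+46/4-.4)),("side",(270+82/4-.4,215+52/4-.4))): print(n,tri([w,(ds[n],p)]))
E
```

```text
[ 498.24262264 -173.45753176  144.        ] [ 495.15526626 -208.3342286   167.        ] [ 486.45480235 -309.06003631  167.        ] [ 484.94735755 -327.17729869  152.        ] mid [ 490.80503431 -258.69713246  167.        ] 101.1008724493977 dist knuckle-edge 154.2936512591231 -94.9368241060185 -94.94322623786563
[[ 1.0000e+00 -8.0000e-02 -3.0000e-02  4.9052e+02]
 [-9.0000e-02 -9.5000e-01 -3.1000e-01 -1.7815e+02]
 [-0.0000e+00  3.1000e-01 -9.5000e-01  3.9823e+02]
 [ 0.0000e+00  0.0000e+00  0.0000e+00  1.0000e+00]] [[249.65647463 247.75843179]]
scene [ 498.27940098 -173.10702501  146.0383158 ]
side [ 498.48159196 -173.29439674  135.80160663]
```

```bash
python3 -m pendant '-0.001 0.004 0.030 0; -0.001 0.004 0.030 0; 0 0 0.030 0; 0 0 0.028 0; 0 0 0 0' 1
python3 -m pendant '0 0 0 0; 0 0 0 0; 0 0 0 0; 0 0 0 0; 0 0 0 0; 0 0 0 0' 0 80
python3 -c "
from h import *;from plan import th
s=ctrl.sense();print(s['eef_pos'],np.degrees(th()),s['force'],s['wrist_torque'],s['grip_width'],s['grip_force'],s['joints'])"
```

```text
time_s: 5.55
eef_pos: [491.2, -256.0, 135.9]
ee_rot: [-0.002, 0.735, 0.678, -0.0]
force: [-0.4, -0.7, 0.6]
grip_width: 1.0
grip_force: 0.0
time_s: 6.3
eef_pos: [491.6, -257.8, 137.8]
ee_rot: [0.0, 0.736, 0.677, 0.0]
force: [-0.7, 1.2, 5.6]
grip_width: 0.123
grip_force: 79.3
[ 491.57832647 -257.79373629  137.83294778] -4.758363306440861 [-0.68663204  1.15757226  5.57378457] [ 0.11221418  0.27127122 -0.05194558] 0.12274519633774769 79.32468295097351 [-6.94054226e-01  4.65552224e-01  1.53292971e+00 -5.64262066e-05
  1.14230302e+00 -6.10981535e-01]
```

```bash
python3 -m pendant '0 0 -0.006 0; 0 0 -0.012 0; 0 0 -0.015 0; 0 0 -0.015 0; 0 0 -0.009 0; 0 0 0 0' - 100
python3 -c "
from plan import *
lin([628,-11,195],np.radians(-12.4),9)
s=ctrl.sense();print(s['eef_pos'],np.degrees(th()),s['force'],s['grip_width'])"
```

```text
time_s: 7.05
eef_pos: [491.6, -257.8, 195.0]
ee_rot: [0.001, 0.736, 0.677, 0.0]
force: [-1.2, -0.8, -2.8]
grip_width: 0.123
grip_force: 97.6
0.0286 0.0128 0.0000 0.0148; 0.0288 0.0124 0.0000 0.0148; 0.0289 0.0120 0.0000 0.0148; 0.0291 0.0115 0.0000 0.0148; 0.0293 0.0111 0.0000 0.0148; 0.0294 0.0107 0.0000 0.0148; 0.0296 0.0102 0.0000 0.0148; 0.0298 0.0098 0.0000 0.0148; 0.0299 0.0094 0.0000 0.0148
[ 491.64176363 -257.75048317  195.00131325] -4.754055393730766 [-1.16396083 -0.80260995 -2.7974703 ] 0.12280885829011637
```

```bash
python3 -m pendant '0.0285 0.013 0 0.015; 0.029 0.0125 0 0.015; 0.029 0.012 0 0.015; 0.029 0.0115 0 0.015; 0.0295 0.011 0 0.015; 0.0295 0.0105 0 0.015; 0.0295 0.010 0 0.015; 0.030 0.010 0 0.015; 0.030 0.0095 0 0.0135; 0 0 0 0'
python3 - <<'E'
from h import *; from plan import th; import pickle
d=cap("wrist"); 
s=ctrl.sense();print(np.degrees(th()),s["eef_pos"],s["joints"])
pickle.dump((d,s["eef_pos"],th()),open("w2.pkl","wb"))
save(d,"e.png",s=1.5)
E
```

```text
time_s: 8.3
eef_pos: [628.4, -8.6, 193.2]
ee_rot: [-0.001, 0.779, 0.628, -0.0]
force: [-1.1, 0.2, -4.7]
grip_width: 0.122
grip_force: 97.7
-12.319907601318807 [628.00488089  -9.75689953 193.34204808] [-2.01708207e-01  5.71147345e-01  1.21198960e+00 -1.70561704e-04
  1.35999933e+00  1.33504166e-02]
```

View pics/e.png

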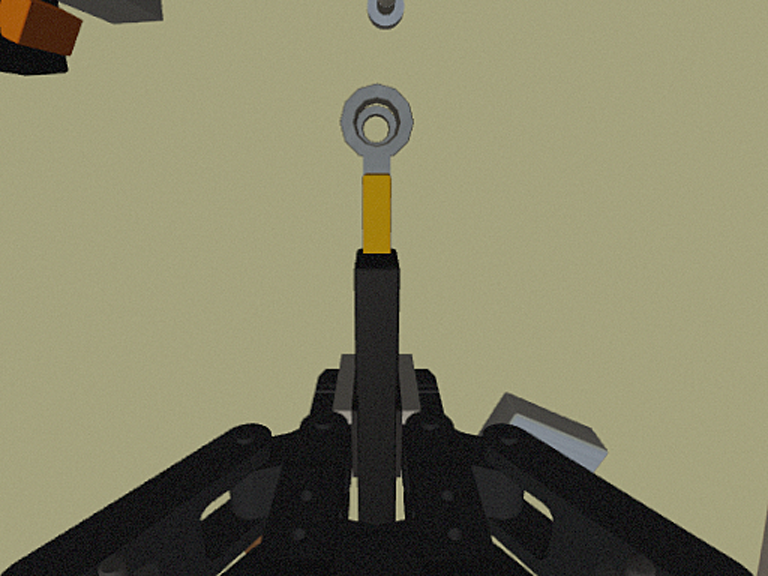

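The knuckle ring is at (377,120) with the bore through it. A bracket with its pin is just entering at (385,10).

```bash
python3 - <<'E'
from h import *; from fit import W; import pickle
d,p,t=pickle.load(open("w2.pkl","rb")); _,e=pickle.load(open("fit.pkl","rb")); e[2]=0
for q in[(-85,-85,161),(-85,-85,135),(-85,-85,71),(-85,-85,45),(-94,71,100)]: print(q,proj(d,W(e,[q]))*1.5)
k=atz(d,np.array([377,119.5])/1.5-.2,193.3-137.8+144); print(k, k-p, d["K"][0,0])
c=d["pose"].copy()
for back,up in((20,50),(30,40),(0,80),(30,80)):
    d["pose"]=c.copy(); d["pose"][:3,3]+=[-.214*back,-.977*back,up]
    print(back,up,[ (proj(d,W(e,[q]))*1.5).round(0).tolist() for q in[(-85,-85,161),(-85,-85,71),(-85,-74,135)]])
E
```

```text
(-85, -85, 161) [[374.89127622 -91.08589842]]
(-85, -85, 135) [[375.12454692 -59.80300462]]
(-85, -85, 71) [[375.4941813   -9.81293085]]
(-85, -85, 45) [[375.59553022   3.9770078 ]]
(-94, 71, 100) [[47.92322733  3.359455  ]]
[647.68949111  74.14965183 199.5       ] [19.68461022 83.90655135  6.15795192] 306.91168605695526
20 50 [[[375.0, -89.0]], [[376.0, -21.0]], [[352.0, -64.0]]]
30 40 [[[375.0, -127.0]], [[376.0, -45.0]], [[351.0, -97.0]]]
0 80 [[[375.0, -16.0]], [[376.0, 26.0]], [[355.0, -1.0]]]
30 80 [[[376.0, -83.0]], [[376.0, -23.0]], [[355.0, -62.0]]]
```

```bash
python3 -m pendant '0 0 -0.03 0; 0 0 -0.03 0; 0.01 0 -0.03 0; 0.01 0 0 0; 0.01 0 0 0; 0 0 0 0; 0 0 0 0'
python3 - <<'E'
from h import *; from plan import th; import pickle
d=cap("wrist"); 
s=ctrl.sense();print(np.degrees(th()),s["eef_pos"])
pickle.dump((d,s["eef_pos"],th()),open("w3.pkl","wb"))
c=cv2.resize(d["color"][0:150,150:350,::-1],(800,600),interpolation=cv2.INTER_CUBIC); cv2.imwrite("pics/f.png",c)
E
```

```text
time_s: 9.22
eef_pos: [634.4, 18.7, 283.3]
ee_rot: [-0.0, 0.779, 0.627, -0.001]
force: [0.3, 0.3, -3.0]
grip_width: 0.12
grip_force: 98.0
-12.418278882242147 [634.47169008  18.63247307 283.62708245]
```

View pics/f.png

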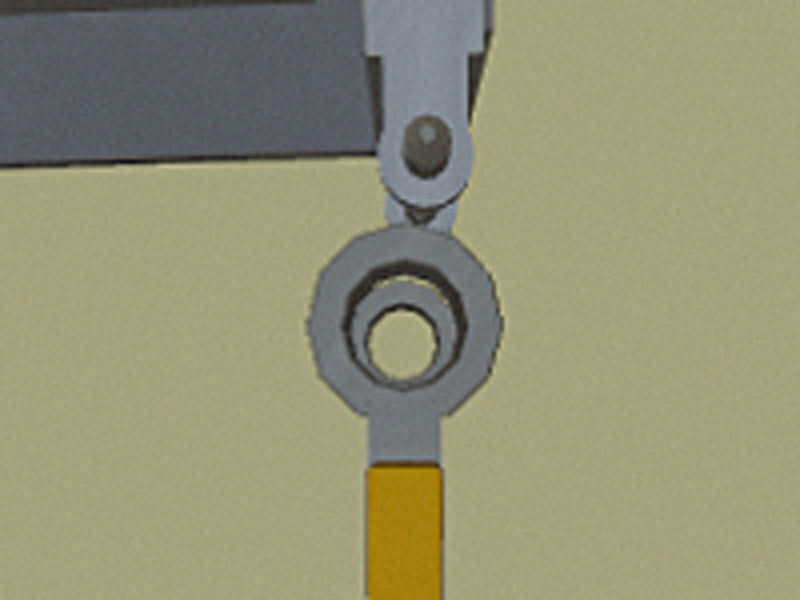

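The upper pin's tip is at crop (428,126) with its foot at about (427,155). The knuckle ring's centre is at (405,321), and the enclosure's front floor edge runs from (0,166) to (375,153).

```bash
python3 - <<'E'
from h import *; import pickle
d,p,t=pickle.load(open("w3.pkl","rb"))
f=lambda u:np.array([150,0])+(np.array(u,float)+.5)/4-.5
tip=atz(d,f((428,126)),161);ft=atz(d,f((427,155)),135);lb=f((421,215))
k=atz(d,f((405,321.5)),p[2]-137.8+144)
a=atz(d,f((0,166)),0);b=atz(d,f((375,153)),0)
print("tip",tip,"foot",ft,"kn",k,"yaw enc",np.degrees(np.arctan2(*(a-b)[1::-1]))-90, k-p)
x=np.array([-np.sin(t),np.cos(t)]);y=np.array([np.cos(t),np.sin(t)])
for q in(tip,ft): e=(q-k)[:2]; print("tool x,y shift",e@x,e@y)
d2,p2,t2=pickle.load(open("w2.pkl","rb"));k2=atz(d2,np.array([377,119.5])/1.5-.2,p2[2]-137.8+144)
e=(k2-p2)[:2];x2=np.array([-np.sin(t2),np.cos(t2)]);y2=np.array([np.cos(t2),np.sin(t2)]);e3=(k-p)[:2]
print("kn in tool:",e@x2,e@y2,e3@x,e3@y)
low=atz(d,lb,71);print("low pin tip?",low)
E
```

```text
tip [667.01628007 140.64868718 161.        ] foot [666.95196403 139.24558548 135.        ] kn [653.789691   101.20801893 289.82708245] yaw enc 78.79844279011041 [19.31800092 82.57554586  6.2       ]
tool x,y shift 41.36224041641625 4.435542643300318
tool x,y shift 39.978135107429615 4.674464031484896
kn in tool: 86.17292307260144 1.3281652564818731 84.79786168420883 1.1084163971475178
low pin tip? [665.30441171 134.21625324  71.        ]
```

```bash
python3 -m pendant '0 0.0045 0.02 0; 0 0 0.03 0; 0 0 0.03 0; 0 0 0.01 0; 0.01 0 0 0; 0.01 0 0 0; 0.01 0 0 0; 0.0095 0 0 0; 0 0 0 0; 0 0 0 0'
python3 - <<'E'
from h import *; from plan import th; import pickle
d=cap("wrist"); 
s=ctrl.sense();print(np.degrees(th()),s["eef_pos"],s["force"])
pickle.dump((d,s["eef_pos"],th()),open("w4.pkl","wb"))
c=cv2.resize(d["color"][40:130,190:310,::-1],(800,600),interpolation=cv2.INTER_CUBIC); cv2.imwrite("pics/g.png",c)
E
```

```text
time_s: 10.52
eef_pos: [647.5, 56.4, 194.3]
ee_rot: [0.0, 0.779, 0.627, -0.0]
force: [-0.4, -0.2, -4.0]
grip_width: 0.122
grip_force: 98.0
-12.418890641046902 [647.47210936  56.24525593 194.31174281] [ 0.10890603  0.58490858 -2.97743798]
```

View pics/g.png

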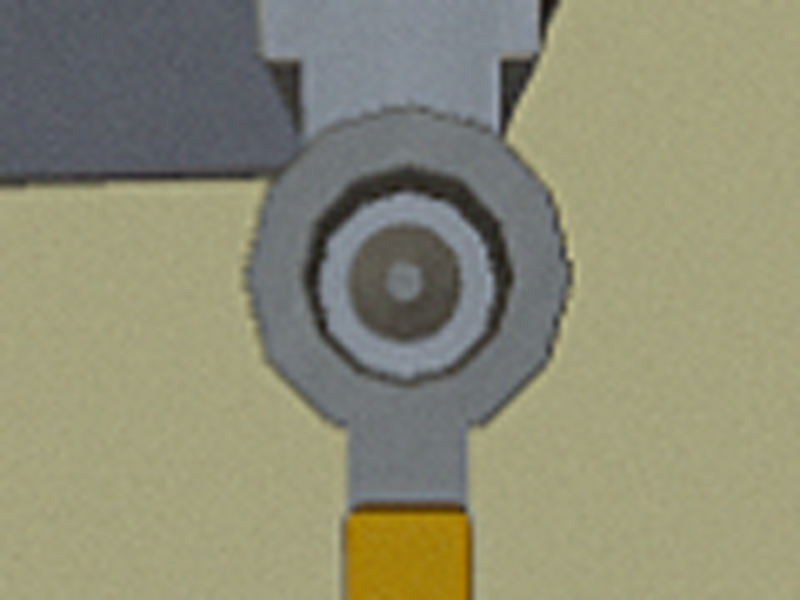

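Looking down through the bore, the pin tip is at (404,281). The bore's top rim is centred at about (408,273) and its lower rim at about (408,287).

```bash
python3 - <<'E'
from h import *; import pickle
d,p,t=pickle.load(open("w4.pkl","rb"))
f=lambda u:np.array([190,40])+(np.array(u,float)+.5)/(20/3)-.5
x=np.array([-np.sin(t),np.cos(t)]);y=np.array([np.cos(t),np.sin(t)])
b=p[2]-137.8
for n,u,z in(("rim",(408,273),b+144),("ring",(408,267),b+144),("rimlow",(408.5,287),b+122),("tip",(404,281),161),("pin",(405,283),153)):
    q=atz(d,f(u),z); e=(q-p)[:2]; print(n,e@x,e@y)
E
```

```text
rim 84.62954009462824 1.1133315691223484
ring 84.99375032166785 1.1130957931293404
rimlow 84.34031350956262 1.163808403760152
tip 85.25853531773878 0.8094709011384321
pin 85.32049187719984 0.8849753819118437
```

```bash
python3 -m pendant '0.0007 -0.0003 0.004 0; 0 0 0.006 0; 0 0 0.006 0; 0 0 0.006 0; 0 0 0.006 0; 0 0 0 0'
```

```text
time_s: 11.32
eef_pos: [647.1, 57.3, 165.6]
ee_rot: [-0.0, 0.779, 0.627, -0.0]
force: [-0.2, 0.0, -2.7]
grip_width: 0.121
grip_force: 97.9
```

```bash
python3 -m pendant '0 0 0.004 0; 0 0 0.004 0; 0 0 0.004 0; 0 0 0.002 0; 0 0 0 0; 0 0 0 0'
```

```text
time_s: 12.08
eef_pos: [647.4, 57.2, 152.5]
ee_rot: [0.0, 0.779, 0.627, 0.0]
force: [-0.2, 0.3, -2.5]
grip_width: 0.124
grip_force: 97.9
```

Insertion is going freely, with no contact force. I'll continue to the seat.

```bash
python3 -m pendant '0 0 0.001 0; 0 0 0.001 0; 0 0 0.0005 0; 0 0 0 0; 0 0 0 0'
```

```text
time_s: 12.7
eef_pos: [647.5, 57.1, 150.4]
ee_rot: [0.0, 0.779, 0.627, 0.0]
force: [-2.6, -3.0, 4.3]
grip_width: 0.123
grip_force: 99.1
```

The door seats at TCP z≈150.4, where 150.8 was expected. Releasing and backing up.

```bash
python3 -m pendant '0 0 0 0; 0 0 0 0; 0 0 0 0; 0 0 0 0' 0.5 50
python3 -m pendant '0 0 -0.03 0; 0 0 -0.03 0; 0 0 -0.03 0; 0 0 0 0; 0 0 0 0'
python3 - <<'E'
from h import *; from plan import th; import pickle
d=cap("wrist"); q=cap("side")
s=ctrl.sense();print(np.degrees(th()),s["eef_pos"],s["force"])
pickle.dump((d,s["eef_pos"],th()),open("w5.pkl","wb"))
a=cv2.resize(d["color"][...,::-1],(480,360)); b=cv2.resize(q["color"][100:220,180:286,::-1],(318,360),interpolation=cv2.INTER_CUBIC)
cv2.imwrite("pics/i.png",np.hstack([a,b]))
E
```

```text
time_s: 13.2
eef_pos: [647.4, 57.3, 149.7]
ee_rot: [-0.0, 0.779, 0.627, -0.0]
force: [0.1, -1.2, 0.1]
grip_width: 0.502
grip_force: 0.0
time_s: 13.82
eef_pos: [647.0, 57.3, 238.5]
ee_rot: [-0.001, 0.779, 0.627, -0.001]
force: [1.0, 0.9, -0.8]
grip_width: 0.501
grip_force: 0.0
-12.4070689035462 [646.95159453  57.28038748 238.29472358] [ 0.39614505 -0.66256865  0.38780158]
```

View pics/i.png

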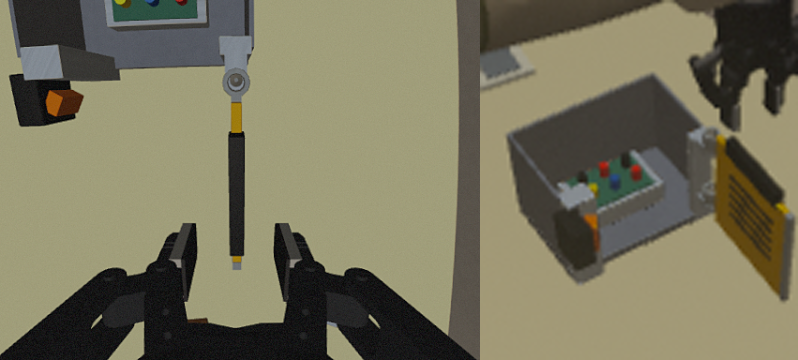

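The door hangs 90° open with both knuckles down. I'll straddle the rail loosely at r=110 mm and sweep it about the hinge, with the tips above the enclosure's height.

```bash
python3 -m pendant '-0.025 0 0 0; 0 0 0.03 0; 0 0 0.03 0; 0 0 0.03 0; 0 0 0.005 0; 0 0 0 0'
python3 -m pendant '0 0 0 0; 0 0 0 0; 0 0 0 0' 0.25 20
python3 -m pendant '0.0008 -0.0134 0 0.122; 0.0008 -0.0134 0 0.122; 0.0008 -0.0134 0 0.122; 0.0008 -0.0134 0 0.122; 0.0008 -0.0134 0 0.122; 0.0008 -0.0134 0 0.122; 0.0008 -0.0134 0 0.122; 0.0008 -0.0134 0 0.122; 0.0008 -0.0134 0 0.122; 0.0008 -0.0134 0 0.122'
python3 -m pendant '0 0 0 0; 0 0 0 0'
python3 - <<'E'
from h import *; from plan import th; import pickle
d=cap("wrist"); q=cap("scene"); v=cap("side")
s=ctrl.sense();print(np.degrees(th()),s["eef_pos"],s["force"],s["joints"])
pickle.dump((d,s["eef_pos"],th(),q,v),open("w6.pkl","wb"))
a=cv2.resize(d["color"][...,::-1],(480,360)); b=[cv2.resize(i,(318,240),interpolation=cv2.INTER_CUBIC) for i in(v["color"][110:200,170:290,::-1],q["color"][130:220,260:380,::-1])]
cv2.imwrite("pics/j.png",np.hstack([np.vstack([a,a[:120]*0]),np.vstack(b)]))
E
```

```text
time_s: 14.68
eef_pos: [642.2, 32.8, 145.2]
ee_rot: [0.0, 0.779, 0.627, 0.0]
force: [1.1, 0.2, 0.2]
grip_width: 0.5
grip_force: 0.0
time_s: 15.05
eef_pos: [642.1, 32.8, 145.3]
ee_rot: [0.0, 0.779, 0.627, 0.0]
force: [0.5, -1.1, 0.4]
grip_width: 0.249
grip_force: 0.0
time_s: 16.3
eef_pos: [556.3, 125.9, 145.1]
ee_rot: [0.0, 0.998, 0.065, 0.0]
force: [1.3, -0.4, 0.5]
grip_width: 0.253
grip_force: 0.1
time_s: 16.55
eef_pos: [556.5, 125.1, 144.9]
ee_rot: [0.0, 0.998, 0.068, 0.0]
force: [0.4, -1.2, 1.5]
grip_width: 0.253
grip_force: 0.0
-82.27401070296476 [556.51299614 125.03133235 144.78737446] [-0.10894602 -0.21323431 -0.38329671] [ 1.56979374e-02  4.89415388e-01  1.47533284e+00 -8.40742283e-05
  1.17686660e+00  1.45168258e+00]
```

View pics/j.png

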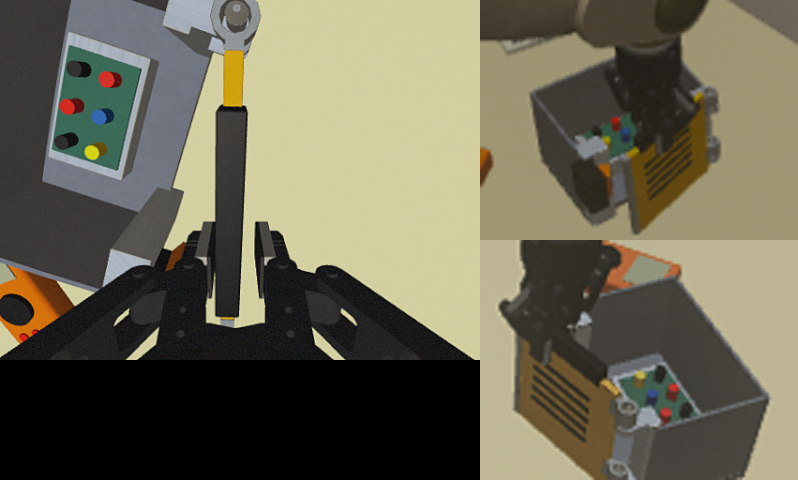

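The door now stands about 20° from shut, caged between the fingers. I'll continue in smaller steps and watch the force.

```bash
python3 -m pendant '0.0003 -0.008 0 0.073; 0.0003 -0.008 0 0.073; 0.0003 -0.008 0 0.073; 0.0003 -0.008 0 0.073; 0 0 0 0; 0 0 0 0'
python3 -m pendant '0 -0.004 0 0.035; 0 0 0 0; 0 0 0 0'
python3 -m pendant '0 -0.002 0 0.018; 0 0 0 0; 0 0 0 0'
python3 - <<'E'
from h import *; from plan import th
s=ctrl.sense();print(np.degrees(th()),s["eef_pos"],s["force"],s["wrist_torque"])
E
```

```text
time_s: 17.45
eef_pos: [556.8, 157.1, 144.7]
ee_rot: [-0.0, 0.997, -0.078, -0.0]
force: [-0.4, -0.0, 0.2]
grip_width: 0.25
grip_force: 0.0
time_s: 17.82
eef_pos: [557.4, 161.2, 144.8]
ee_rot: [-0.0, 0.995, -0.096, -0.0]
force: [0.9, -0.1, -0.7]
grip_width: 0.251
grip_force: 0.0
time_s: 18.2
eef_pos: [557.8, 163.4, 144.8]
ee_rot: [-0.0, 0.994, -0.105, 0.0]
force: [0.0, -0.1, -0.5]
grip_width: 0.249
grip_force: 0.0
-102.05807635362743 [557.80096355 163.3874406  144.81152623] [ 0.04565911 -0.06709933 -0.49675842] [0.05217505 0.0113114  0.03260509]
```

```bash
python3 -m pendant '0 -0.002 0 0; 0 0 0 0'|grep -E "eef_pos|^force|grip_force"
python3 -m pendant '0 -0.002 0 0; 0 0 0 0'|grep -E "eef_pos|^force|grip_force"
python3 -m pendant '0 -0.001 0 0; 0 0 0 0'|grep -E "eef_pos|^force|grip_force"
```

```text
eef_pos: [558.2, 165.5, 144.8]
force: [0.1, 1.0, 0.2]
grip_force: 0.0
eef_pos: [558.7, 167.4, 144.8]
force: [-0.3, -0.1, 0.3]
grip_force: 0.0
eef_pos: [558.8, 168.1, 144.8]
force: [0.6, -1.5, 1.4]
grip_force: 0.8
```

```bash
for i in 1; do python3 -m pendant '0 -0.001 0 0; 0 -0.001 0 0; 0 0 0 0'|grep -E "eef_pos|^force|grip_force"; done
python3 -m pendant '0 -0.001 0 0; 0 -0.001 0 0; 0 0 0 0'|grep -E "eef_pos|^force|grip_force"
python3 - <<'E'
from h import *; from plan import th; import pickle
d=cap("wrist"); q=cap("scene"); v=cap("side")
pickle.dump((d,q,v),open("w7.pkl","wb"))
a=cv2.resize(d["color"][...,::-1],(480,360)); b=[cv2.resize(i,(318,240),interpolation=cv2.INTER_CUBIC) for i in(v["color"][130:190,180:260,::-1],q["color"][130:220,260:380,::-1])]
cv2.imwrite("pics/k.png",np.hstack([np.vstack([a,a[:120]*0]),np.vstack(b)]))
E
```

```text
eef_pos: [559.0, 168.6, 144.9]
force: [-4.3, -9.2, 2.4]
grip_force: 5.4
eef_pos: [559.0, 168.8, 144.8]
force: [-7.5, -19.7, 5.8]
grip_force: 10.4
```

View pics/k.png

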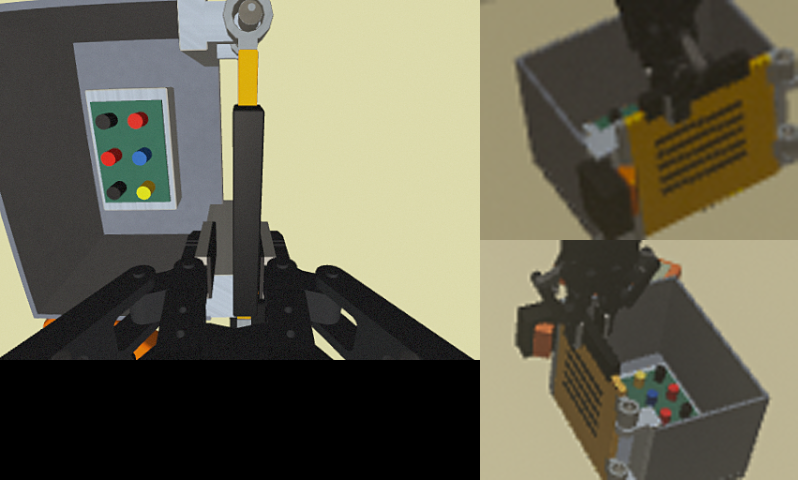

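The door looks parallel to the enclosure's front, with the orange nose beside its edge. I'll check the yaws numerically, then back off.

```bash
python3 - <<'E'
from h import *; import pickle
d,q,v=pickle.load(open("w7.pkl","rb")); g=512/480
A=lambda u,z:atz(d,np.array(u,float)*g-.2,z)
def yaw(a,b): return np.degrees(np.arctan2(*(b-a)[1::-1]))
print("rail L",yaw(A((235.5,107),180),A((234,312),180)),"rail R",yaw(A((263,107),180),A((261,312),180)))
print("encl floor",yaw(A((220.5,60),0),A((222.5,200),0)),"board",yaw(A((171.5,90),20),A((177,207),20)))
H=A((250,14),157);print("H",H)
for n,im in(("edge",(243,322)),): print(n,A(im,165))
E
python3 -m pendant '0 0.002 0 0; 0 0.002 0 0; 0 0.0025 0 0; 0 0 0 0; 0 0 0 0'|grep -E "eef_pos|^force|grip_force"
```

```text
rail L 167.49757787063592 rail R 169.15423336451718
encl floor 167.93576196621083 board 166.93029410986387
H [665.12522718 140.02214725 157.        ]
edge [517.71127617 173.5022495  165.        ]
eef_pos: [558.3, 166.0, 144.7]
force: [0.0, 0.1, 0.1]
grip_force: 0.0
```

The door yaw is 168.3° and the enclosure front is 167.9°, so it is shut. A gentle pull with the inner finger will confirm the catch holds.

```bash
python3 -m pendant '0 0.002 0 0; 0 0.002 0 0; 0 0.002 0 0; 0 0 0 0; 0 0 0 0'|grep -E "eef_pos|^force|grip_force"
python3 -m pendant '0 0.0015 0 0; 0 0 0 0; 0 0 0 0'|grep -E "eef_pos|^force|grip_force"
python3 -m pendant '0 0.0015 0 0; 0 0 0 0; 0 0 0 0'|grep -E "eef_pos|^force|grip_force"
```

```text
eef_pos: [557.1, 159.9, 144.8]
force: [-0.5, 1.3, -0.6]
grip_force: 0.0
eef_pos: [556.8, 158.5, 144.8]
force: [0.0, 0.5, -0.3]
grip_force: 0.0
eef_pos: [556.4, 157.0, 144.8]
force: [0.5, 0.3, 0.2]
grip_force: 0.0
```

```bash
python3 -m pendant '0 0.001 0 0; 0 0 0 0; 0 0 0 0'|grep -E "eef_pos|^force|grip_force"
python3 -m pendant '0 0.001 0 0; 0 0 0 0; 0 0 0 0'|grep -E "eef_pos|^force|grip_force"
python3 - <<'E'
from h import *; import pickle
d=cap("wrist"); pickle.dump(d,open("w8.pkl","wb"))
a,_,_=pickle.load(open("w7.pkl","rb"))
# rail edge columns along rows
for n,i in(("press",a),("now",d)):
    g=i["color"].astype(int).sum(2)
    y=i["color"].astype(int); yel=(y[...,0]-y[...,2]>80)&(y[...,0]>120)
    r=[np.flatnonzero(yel[k,230:300])+230 for k in(60,80,100)]
    print(n,[(x.min(),x.max()) if len(x) else None for x in r])
E
```

```text
eef_pos: [556.2, 156.0, 144.8]
force: [-0.9, 0.7, -0.1]
grip_force: 0.2
eef_pos: [556.1, 155.1, 144.9]
force: [0.3, 1.9, 0.8]
grip_force: 0.9
press [(np.int64(254), np.int64(274)), (np.int64(254), np.int64(274)), (np.int64(254), np.int64(273))]
now [(np.int64(230), np.int64(244)), (np.int64(230), np.int64(244)), (np.int64(230), np.int64(245))]
```

```bash
python3 -m pendant '0 0.001 0 0; 0 0.0005 0 0; 0 0 0 0; 0 0 0 0'|grep -E "eef_pos|^force|grip_force"
```

```text
eef_pos: [556.0, 154.3, 145.0]
force: [2.6, 5.9, -0.7]
grip_force: 3.2
```

It resists with 6 N over less than 1 mm, so it is held behind the catch. I'll centre the fingers, lift clear and check.

```bash
python3 -m pendant '0 -0.003 0 0; 0 -0.0035 0 0; 0 0 0 0; 0 0 0 0; 0 0 0 0' 0.4|grep -E "eef_pos|^force|grip_force"
python3 -m pendant '0 0 -0.02 0; 0 0 -0.03 0; 0 0 -0.04 0; 0 0 -0.04 0; -0.05 0 0 0; -0.05 0 0 0; 0 0 0 0; 0 0 0 0'|grep -E "eef_pos|^force|time"
python3 - <<'E'
from h import *; import pickle
d=cap("wrist"); q=cap("scene"); v=cap("side")
a=cv2.resize(d["color"][...,::-1],(480,360)); b=[cv2.resize(i,(318,240),interpolation=cv2.INTER_CUBIC) for i in(v["color"][130:190,180:260,::-1],q["color"][130:220,260:380,::-1])]
cv2.imwrite("pics/l.png",np.hstack([np.vstack([a,a[:120]*0]),np.vstack(b)]))
E
```

```text
eef_pos: [557.0, 159.8, 144.8]
force: [-0.4, 0.0, -0.2]
grip_force: 0.0
time_s: 24.78
eef_pos: [459.7, 180.7, 275.1]
force: [-0.2, -0.1, -1.0]
```

View pics/l.png

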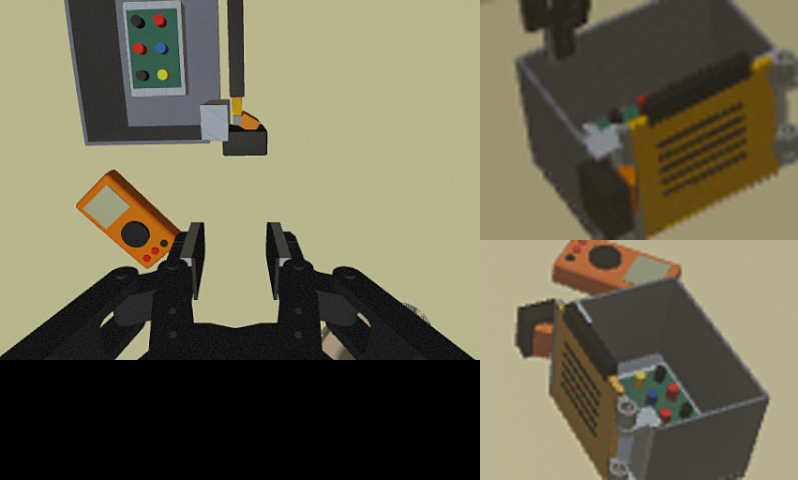

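The door is shut and parallel to the front. Its edge at about (237,110) sits between the post and the orange nose at (250,122), the knuckles are fully down, and the robot is clear.

```bash
python3 -c "
from rig import ctrl
print(ctrl.finish_job())"
```

```text
the job is handed in; nothing more can be done
None
```

The door is hung with both knuckles fully down on the pins and swung shut; it held behind the orange catch under a gentle 6 N pull, and I handed the job in at about 25 s on the robot's clock (the hand-in gave no verdict).

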